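Switch the sorting gate and send the rejected disc down the other chute

ROBOT

A 6-joint arm with a two-finger parallel gripper is mounted at the origin on the work surface. World frame = base frame: x ahead of the robot, y to its left, z up, the work surface at z = 0. Lengths are in m, angles in degrees, forces in N, time in s.
With the tool pointing down it reaches from about 0.375 to 0.925 m from the base axis. Payload 5.7 kg.
Tool frame: the origin (TCP) lies between the finger pads; the fingertips stand 22 mm ahead of it and the grasp point (between the pads) lies 3 mm ahead of it; z points along the fingers, y is the direction in which the jaws open and shut (so a half turn about z gives the same grasp; the last joint's range is limited). The gripper opens to 85 mm and grips with 20 to 120 N. Pads are 22 mm wide; open, the fingers measure 114 mm over their backs; the gripper's body (76 mm by 85 mm) begins 54 mm behind the grasp point. The pads swing forward as they close: fully open they stand 13 mm farther back than shut.
Start: joints at [60.327, 20.558, 86.54, -0, 72.909, -6.595], TCP at [0.235, 0.552, 0.253] pointing down, gripper open.
Joint ranges: [-170.27, 170.27], [-57.76, 135], [12.27, 136.19], [-55.21, 235.2], [11.17, 155.16], [-170.74, 170.74]. Speed limits (degrees/s): [136.94, 136.94, 180, 180, 180, 180].

INTERFACE

Orientations are given as [roll, pitch, yaw] about the fixed x, y, z axes, in that order (R = Rz(yaw) Ry(pitch) Rx(roll)).
In Python, from plant import readout, read_camera, camera_params, workorder gives the robot as it stands.
- The arm moves only by the shell command python3 -m inch 'ROWS'. ROWS is JSON, a list that holds one entry, the list of rows, each a list of 5 numbers: the shift along the tool's x, y, z in mm, then the turn about the tool's z in rad, then the finger opening in mm, from 0 to 85.4. In form: [[[tx, ty, tz, yaw, hand], ...]]. A call has 1 to 20 rows; each row is the pose to reach, as a shift and turn from the pose commanded when the call began, along the tool's axes at that moment; what a row does not reach only later rows make up. A row lasts 1/8 s, in which the tool goes at most 62.5 mm and 10.7 degrees, less where a joint would pass 70% of its speed; a pose out of reach is approached as far as the arm can. A call with a gripper value outside its range is refused whole. The fingers move at their own pace and stop on an object; the grip force is fixed at half the most. Time passes only in rows, so rows that repeat a pose let the fingers close. It gives the time, the measured TCP pose, the force and the opening at its end, in the units of the state.
- readout.observe(): the state, without advancing time (a new reading comes with each control period).
- read_camera(name): name is "scene" or "top" or "wrist"; returns the picture (420x560x3 uint8, red, green, blue); there is no depth.
- camera_params(name): a dict with "fx", "fy", "cx", "cy" (pixels), "eye" and "rotation" of the camera in the world. Camera axes: x right, y down, z forward; pixel columns grow to the right and rows downward; lengths in m; the calibration is good to about 2 mm. A picture is of the moment at which its call begins: read the wrist's pose just before it. camera_params takes no time and is no camera call; for the wrist camera it gives the pose at the moment of the call.
- workorder.finish_job(): hands the job in, once; it reports no verdict.
The state is a dict: "time_s": time; "q": joint angles; "qvel": joint speeds; "joint_efforts": joint torques, N m; "eef_pos": TCP position; "tcp_rot": TCP orientation; "contact_force": force on the tool from outside, world axes, zero at the start; "moment": the same for the moment, N m; "opening": finger opening in m.
Only numpy, scipy, OpenCV 4.12 (cv2) and the standard library are available. Lean on these libraries where they do the work, as an engineer would, in place of code of your own. Each camera call takes 0.05 s, during which the arm holds its last target.

TASK

On the sorting stand by the laser marker, the round steel disc on the ledge must not go where the seesaw gate now sends parts. First rock the gate right over its pivot by pressing down its raised end, so that it feeds the other chute; then push the disc forward off the ledge, without lifting it, and let it slide by itself into the bin at the end of that other chute. Leave the square plate on the ledge where it lies and disturb nothing else on the bench.

Things in the scene. Friction and masses are not known exactly. Their poses are not given: they have to be found in the camera images.
- station: Sorting stand of steel and aluminium, fixed, turned up to 13 degrees on the bench. Origin on the bench top below the gate's middle; x points from the ledge to the gate (roughly away from the robot), y left, z up. Offsets given for its parts are in this frame.
- ledge_edge (a point): Middle of the ledge's front edge, on its top face, 283 mm up, at stand x = -115 mm. The ledge (drilled plate) reaches 120 mm back from it (to -x), 140 mm wide between side rims 18 mm high, open behind and in front. From this edge a slippery feed chute falls forward at 31 degrees, narrowing from 140 to 80 mm, to x = -30 mm, 230 mm up, over the gate's middle.
- gate (a joint): Tilt of the seesaw gate about a pin along the stand's x, 170 mm above its origin. Positive: left (+y) end raised, parts run down the right chute; negative: the reverse. Rests on a stop at +0.436 or -0.436 rad. A block bolted to its far wall makes it top-heavy: 1 to 3 N down on the raised end moves it; once a little past level it falls to the other stop by itself.
- gate_left (a point): On the floor of the gate, mid-width, 115 mm left (+y) of the pivot, 25 mm in from the left end, open from above; 237 mm up when raised, 140 mm when down. The gate is a slippery steel trough 280 mm long (along the stand's y), 80 mm wide inside, far (+x) wall 42 mm (at mid-length a steel block behind it, to 70 mm) and near wall 14 mm high.
- gate_right (a point): The same point at the right (-y) end of the gate.
- disc_mid (a point): Centre (half-way up) of the round steel disc, 44 mm across, 10 mm thick, about 0.1 kg, lying flat on the left or right half of the ledge, its centre 31 to 45 mm behind the front edge. It slides easily on the stand.
- plate_mid (a point): Centre of the square steel plate, 42 x 42 x 10 mm, lying on the other half of the ledge, about 25 mm clear of the disc. It stays there.
- bin_left_floor (a point): Middle of the inner floor of the grey bin below the left chute: 150 x 150 mm outside, 60 mm high, walls 4 mm, fixed to the stand.
- bin_right_floor (a point): The same for the bin below the right chute.
- spindle: Aluminium spindle hub with a studded flange, 68 mm across, 62 mm high, standing loose on the bench beyond the gate; leave it. Origin under its centre.
- cap: Small green plastic cap, 46 mm across, 30 mm high, open side up, on the bench beyond the gate; leave it. Origin under its centre.
- screwdriver: Screwdriver with a black handle, lying on the bench beyond the gate; leave it. Origin under its middle.
- cleaner: Blue bottle, 56 mm across, 150 mm high, standing on the bench right of the ledge's legs; leave it. Origin under its centre.
- caliper: Caliper with a black readout, 210 mm long, lying on the bench left of the ledge's legs; leave it. Origin under its bar.
There are look-alikes about, which are no part of the job. What is shaped like the part that bears disc_mid but green or orange is not meant.

How it is judged:
By the outcome, as a careful person would: the job done as asked, in the order asked, and still so for the second after the job is handed in, with the robot touching nothing.
It also fails if it takes over 46 s, if anything falls off the work surface, if the arm or the gripper's body presses on something with over 40 N, if the wrist force passes 120 N, or if a joint passes its speed limit or range.

## Working session

There is one attempt and no reset: what is moved stays moved. The work goes in short steps, Python scripts to look and compute and a shell command to move; the robot and the scene stay as the last step left them, time stands still between calls to the robot, and variables do not carry over. Pictures are saved under pics/ and viewed, and the job is handed in when it is done.

```bash
ls; mkdir -p pics
python3 - <<'E'
from plant import readout, read_camera, camera_params
import cv2
print(readout.observe())
for n in ["scene","top","wrist"]:
    p=camera_params(n); print(n,p)
    cv2.imwrite(f"pics/{n}0.png",read_camera(n)[:,:,::-1])
E
```

```text
pics
{'time_s': 0.0, 'q': array([ 6.03256482e+01,  2.06002730e+01,  8.65986807e+01,  6.35756204e-04,
        7.29095661e+01, -6.59363278e+00]), 'qvel': array([ 0.06475388,  0.02221309, -0.0218689 ,  0.04776245, -0.04302552,
       -0.07628499]), 'joint_efforts': array([-6.45489708e-04, -5.27627492e+01, -2.78615731e+01, -2.70589826e-04,
        1.35693286e-02, -3.48564527e-05]), 'eef_pos': array([0.23488915, 0.551413  , 0.2524313 ]), 'tcp_rot': array([-1.79892268e+02, -1.30642866e-02,  1.56919081e+02]), 'contact_force': array([-0.80863289, -0.47077399,  0.4073662 ]), 'moment': array([-0.05391489,  0.00094349, -0.00849774]), 'opening': 0.08569625790575616}
scene {'fx': 543.9084934787085, 'fy': 543.9084934787085, 'cx': 284.65573667718945, 'cy': 204.29335722176597, 'eye': array([ 0.84914013, -0.59404552,  1.30416502]), 'rotation': array([-148.79802829,   -0.46337727,   29.97477276])}
top {'fx': 501.36059602690614, 'fy': 501.36059602690614, 'cx': 279.21517656408344, 'cy': 214.46182945205655, 'eye': array([ 0.33417615, -0.00729858,  1.40454835]), 'rotation': array([-172.33157358,   -1.37673773,  -90.23705384])}
wrist {'fx': 321.78412532967906, 'fy': 321.78412532967906, 'cx': 280.73777693793227, 'cy': 206.6631788701513, 'eye': array([0.17455545, 0.5776884 , 0.37317602]), 'rotation': array([1.64691079e+02, 1.19363829e-01, 6.68716052e+01])}
```

View pics/scene0.png

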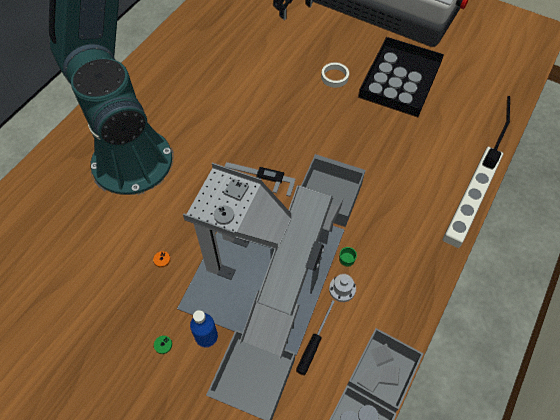

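View pics/top0.png

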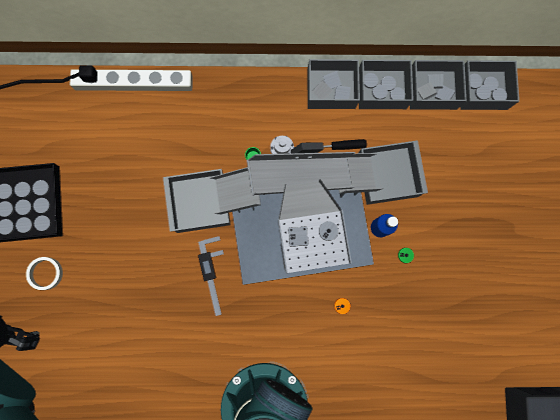

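View pics/wrist0.png

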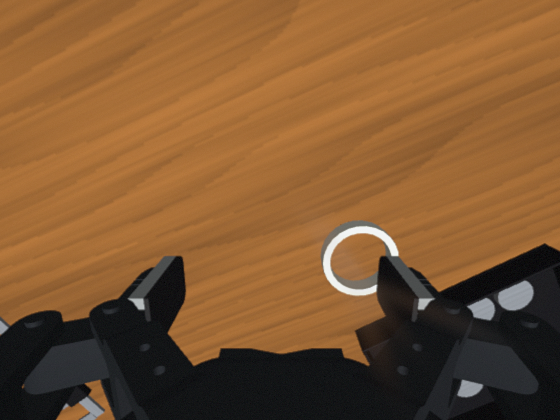

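The top view shows the ledge near (312,242), plate at about (298,236) on the left, disc at about (329,231) on the right, bins at about (197,203) and (395,172). I'll enlarge it to read the gate tilt and the corners.

Run:
```python
import cv2
a=cv2.imread("pics/top0.png"); cv2.imwrite("pics/topz.png",cv2.resize(a[130:290,155:435],(800,457),interpolation=cv2.INTER_CUBIC))
a=cv2.imread("pics/scene0.png"); cv2.imwrite("pics/scenez.png",cv2.resize(a[145:420,170:380],(458,600),interpolation=cv2.INTER_CUBIC))
```

```text
(no output)
```

View pics/topz.png

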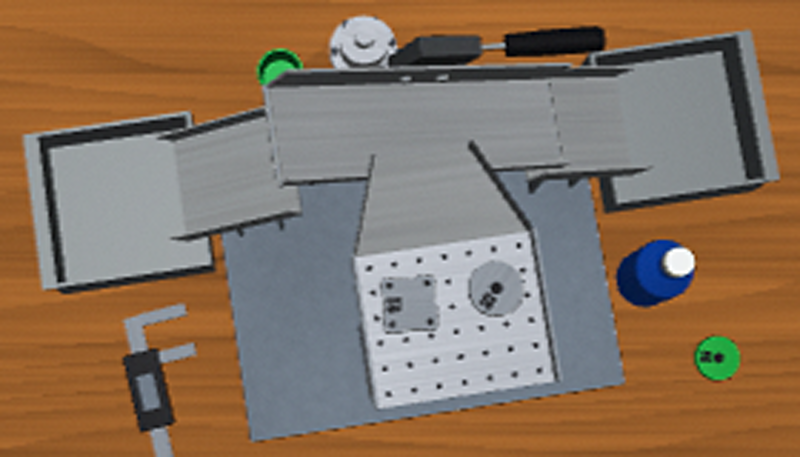

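View pics/scenez.png

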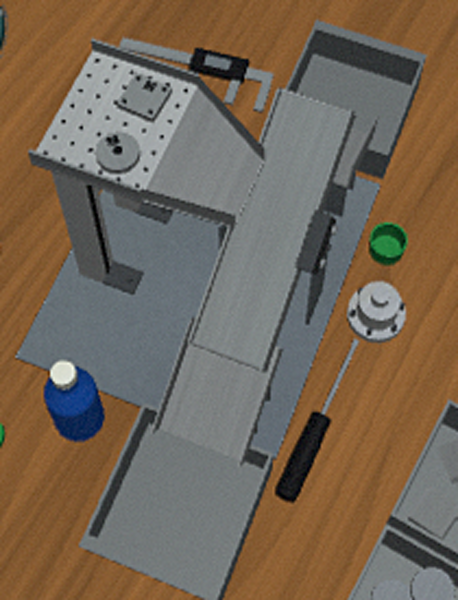

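Left gate end is raised (gate at +0.436, feeding right chute), so the left end must be pressed. Fit the stand's pose from the ledge corners and overlay a check.

```bash
cat > h.py <<'E'
import numpy as np, cv2
from scipy.spatial.transform import Rotation as R
from scipy.optimize import least_squares
from plant import readout, read_camera, camera_params
def proj(P,c):
    P=np.atleast_2d(P); d=(P-c["eye"])@R.from_euler("xyz",c["rotation"],degrees=True).as_matrix()
    return np.c_[c["fx"]*d[:,0]/d[:,2]+c["cx"], c["fy"]*d[:,1]/d[:,2]+c["cy"]]
def ray(uv,c,z):
    d=R.from_euler("xyz",c["rotation"],degrees=True).as_matrix()@np.array([(uv[0]-c["cx"])/c["fx"],(uv[1]-c["cy"])/c["fy"],1])
    return c["eye"]+d*(z-c["eye"][2])/d[2]
def S2W(p,P):
    P=np.atleast_2d(P).astype(float); a=p[2]; M=np.array([[np.cos(a),-np.sin(a),0],[np.sin(a),np.cos(a),0],[0,0,1]])
    return P@M.T+[p[0],p[1],0]
def gate(y,x=0,t=0.436,h=None):  # floor point offset from pin: floor height d below; fit
    return [x,y*np.cos(t)-0*np.sin(t),0.170+y*np.sin(t)]
E
cat > fit.py <<'E'
from h import *
ct,cs=camera_params("top"),camera_params("scene")
t=lambda u,v:(155+(u+.5)/2.857-.5,130+(v+.5)/2.857-.5)
s=lambda u,v:(170+(u+.5)/2.181-.5,145+(v+.5)/2.181-.5)
C=np.array([[-.115,.07,.283],[-.115,-.07,.283],[-.235,.07,.283],[-.235,-.07,.283]])
ut=np.array([t(357,256),t(528,230),t(377,408),t(555,381)])
us=np.array([s(193,80),s(143,190)])
f=lambda p:np.r_[(proj(S2W(p,C),ct)-ut).ravel(),(proj(S2W(p,C[:2]),cs)-us).ravel()]
r=least_squares(f,[.6,-.1,.1],loss="soft_l1"); p=r.x
print(p,np.degrees(p[2]),f(p).round(1))
np.save("p.npy",p)
D=ray(t(497,288),ct,.293);D2=ray(s(117,149),cs,.293);Q=ray(t(410,304),ct,.293)
inv=lambda W:S2W([0,0,-p[2]],W-[p[0],p[1],0])[0].round(4)
print("disc W",D,D2,"stand",inv(D),inv(D2),"plate",inv(Q))
pts=np.vstack([C,[[-.03,.04,.23],[-.03,-.04,.23],[0,.104,.237],[0,-.104,.140],[.04,.104,.237],[-.04,.104,.237]]])
W=S2W(p,pts)
for n,c,(x0,y0,x1,y1),k in (("top",ct,(155,130,435,290),2.857),("scene",cs,(170,145,380,420),2.181)):
    a=cv2.imread(f"pics/{n}0.png")[y0:y1,x0:x1]; a=cv2.resize(a,None,fx=k,fy=k,interpolation=cv2.INTER_CUBIC)
    for i,(u,v) in enumerate(proj(W,c)): 
        q=(int((u+.5-x0)*k),int((v+.5-y0)*k)); cv2.drawMarker(a,q,(0,0,255),0,9); cv2.putText(a,str(i),q,0,.4,(0,255,255))
    cv2.imwrite(f"pics/{n}_fit.png",a)
print(W[6:])
E
python3 fit.py
```

```text
[ 0.59659238 -0.08417614  0.15605728] 8.941423774623885 [-1.3  0.9 -0.2  0.4  0.3  0.6 -0.2  0.   2.2  1.5  0.   2.4]
disc W [ 0.44757311 -0.14488854  0.293     ] [ 0.44739751 -0.14488612  0.293     ] stand [-0.1566 -0.0368  0.293 ] [-0.1568 -0.0368  0.293 ] plate [-0.1583  0.0325  0.293 ]
[[ 0.58042822  0.01856003  0.237     ]
 [ 0.61275654 -0.1869123   0.14      ]
 [ 0.61994213  0.02477701  0.237     ]
 [ 0.54091431  0.01234305  0.237     ]]
```

View pics/top_fit.png

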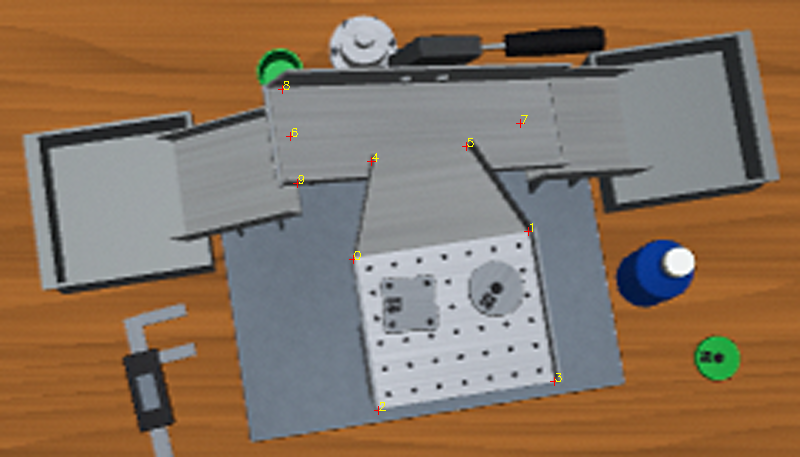

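View pics/scene_fit.png

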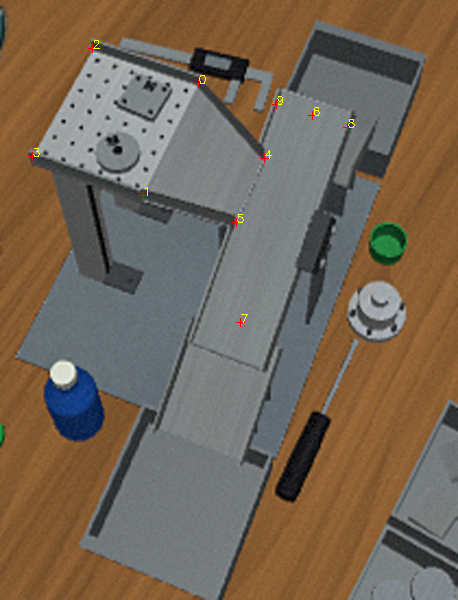

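The fit overlays well (stand at (0.597, −0.084), yaw 8.9°; disc at stand (−0.157, −0.037) from both cameras). The gate floor lies 20 mm above the pin, so raised gate_left is at stand y ≈ 0.096. Next, work out the shifts.

```bash
cat > go.py <<'E'
import sys; from h import *
# args: x y z(stand frame, fingertip closed = TCP-22mm) 
p=np.load("p.npy"); o=readout.observe()
x,y,z=map(float,sys.argv[1:4]); W=S2W(p,[x,y,z+.022])[0]
M=R.from_euler("xyz",o["tcp_rot"],degrees=True).as_matrix()
d=M.T@(W-o["eef_pos"])*1000
yaw=np.degrees(p[2])+180; dy=(o["tcp_rot"][2]-yaw+180)%360-180
print("t",round(o["time_s"],2),"W",W.round(4),"shift",d.round(1),"tool turn rad",np.radians(dy).round(3),"pos",o["eef_pos"].round(4),o["tcp_rot"].round(2),"F",o["contact_force"].round(1),"q",o["q"].round(0))
E
python3 go.py 0 .103 .36
```

```text
t 0.15 W [0.5806 0.0176 0.382 ] shift [-527.3 -355.9 -128.9] tool turn rad -0.559 pos [0.235  0.5515 0.2526] [-1.7992e+02 -1.0000e-02  1.5692e+02] F [-0.3  0.3 -0.2] q [60. 21. 87.  0. 73. -7.]
```

```bash
python3 -m inch '[[[0,0,-60,0,0],[0,0,-120,-0.1,0],[-60,-40,-129,-0.25,0],[-110,-75,-129,-0.4,0],[-165,-111,-129,-0.56,0],[-220,-148,-129,-0.56,0],[-270,-182,-129,-0.56,0],[-320,-216,-129,-0.56,0],[-370,-250,-129,-0.56,0],[-420,-283,-129,-0.56,0],[-470,-317,-129,-0.56,0],[-527,-356,-129,-0.56,0],[-527,-356,-129,-0.56,0],[-527,-356,-129,-0.56,0],[-527,-356,-129,-0.56,0],[-527,-356,-129,-0.56,0]]]'; python3 go.py 0 .103 .26
python3 - <<'E'
from h import *
a=[cv2.imwrite(f"pics/{n}1.png",read_camera(n)[:,:,::-1]) for n in ("scene","wrist")]
E
```

```text
time_s: 2.15
eef_pos: [0.5797, 0.0193, 0.3825]
tcp_rot: [180.0, 0.0, -170.9]
contact_force: [0.6, 0.6, -0.3]
opening: -0.0001
t 2.15 W [0.5806 0.0176 0.282 ] shift [ -0.6  -1.9 100.5] tool turn rad 0.003 pos [0.5797 0.0193 0.3825] [ 179.99    0.   -170.88] F [ 0.6  0.6 -0.3] q [  -5.   14.   78.    0.   88. -104.]
```

View pics/scene1.png

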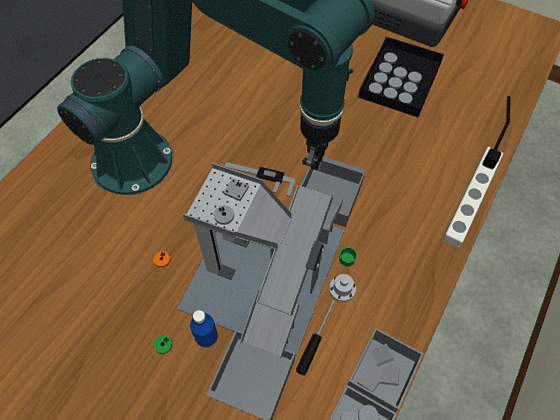

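View pics/wrist1.png

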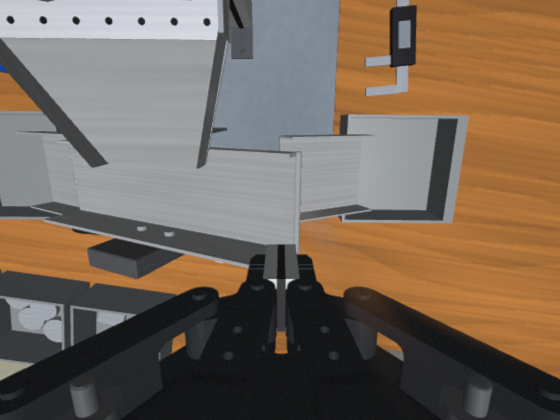

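Fingers (closed, tips near (281,247)) stand over the raised left end, about 15 mm in from its end edge. Lower and begin pressing.

```bash
python3 -m inch '[[[0,-3,40,0,0],[0,-3,75,0,0],[0,-3,100,0,0],[0,-3,110,0,0],[0,-3,116,0,0],[0,-3,121,0,0],[0,-3,126,0,0],[0,-3,131,0,0],[0,-3,136,0,0]]]'
python3 - <<'E'
from h import *
a=[cv2.imwrite(f"pics/{n}2.png",read_camera(n)[:,:,::-1]) for n in ("scene",)]
a=cv2.imread("pics/scene2.png"); cv2.imwrite("pics/scene2z.png",cv2.resize(a[115:400,170:380],None,fx=2.1,fy=2.1,interpolation=cv2.INTER_CUBIC))
E
```

```text
time_s: 3.38
eef_pos: [0.5811, 0.0149, 0.2462]
tcp_rot: [-180.0, 0.0, -171.0]
contact_force: [-0.2, 0.1, 0.8]
opening: 0.0003
```

View pics/scene2z.png

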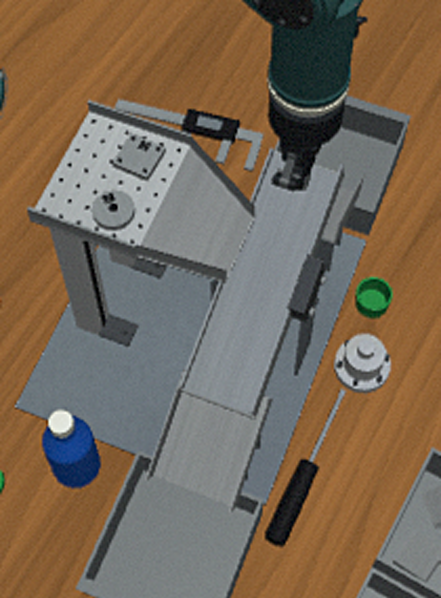

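The fingertips are in the trough by the left end and the gate has begun to move. Press on past level.

```bash
python3 -m inch '[[[0,0,5,0,0],[0,0,10,0,0],[0,0,15,0,0],[0,0,20,0,0],[0,0,25,0,0],[0,0,30,0,0],[0,0,35,0,0],[0,0,40,0,0],[0,0,45,0,0],[0,0,50,0,0],[0,0,54,0,0],[0,0,54,0,0],[0,0,54,0,0]]]'
python3 - <<'E'
from h import *
a=[cv2.imwrite(f"pics/{n}3.png",read_camera(n)[:,:,::-1]) for n in ("scene",)]
a=cv2.imread("pics/scene3.png"); cv2.imwrite("pics/scene3z.png",cv2.resize(a[115:400,170:380],None,fx=2.1,fy=2.1,interpolation=cv2.INTER_CUBIC))
E
```

```text
time_s: 5.05
eef_pos: [0.5811, 0.0149, 0.1924]
tcp_rot: [-180.0, 0.0, -171.0]
contact_force: [0.1, -0.2, -0.4]
opening: -0.0001
```

View pics/scene3z.png

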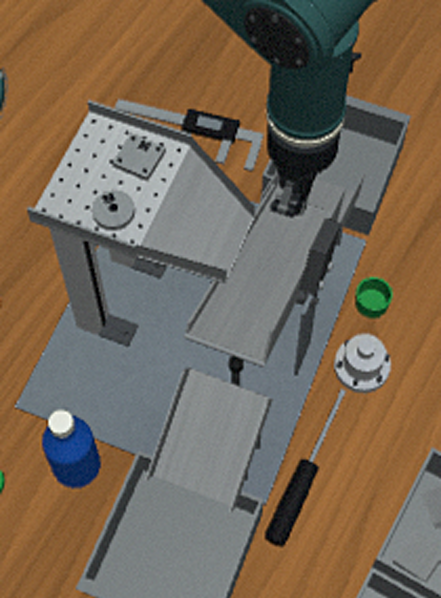

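Gate now on the other stop: right end raised with a gap to the right chute, force zero. Retract up and go behind the disc.

```bash
python3 -m inch '[[[0,0,-40,0,0],[0,0,-95,0,0],[0,0,-150,0,0],[0,0,-190,0,0],[0,0,-190,0,0]]]'; python3 go.py -.202 -.0368 .335
```

```text
time_s: 5.72
eef_pos: [0.5829, 0.0148, 0.3868]
tcp_rot: [-179.9, 0.5, -171.0]
contact_force: [0.3, -0.5, -0.0]
opening: -0.0001
t 5.72 W [ 0.4028 -0.1519  0.357 ] shift [ 204.2 -136.4   28.4] tool turn rad 0.001 pos [0.5829 0.0148 0.3868] [-179.88    0.46 -170.99] F [ 0.3 -0.5 -0. ] q [  -5.   14.   78.   -0.   88. -104.]
```

```bash
python3 -m inch '[[[45,-30,0,0,20],[90,-60,0,0,20],[135,-90,0,0,20],[175,-120,0,0,20],[202,-136,15,0,20],[202,-136,25,0,20],[202,-136,25,0,20],[202,-136,25,0,20]]]'; python3 go.py -.202 -.0368 .284
python3 - <<'E'
from h import *
a=[cv2.imwrite(f"pics/{n}4.png",read_camera(n)[:,:,::-1]) for n in ("scene","wrist")]
a=cv2.imread("pics/scene4.png"); cv2.imwrite("pics/scene4z.png",cv2.resize(a[115:400,170:380],None,fx=2.1,fy=2.1,interpolation=cv2.INTER_CUBIC))
E
```

```text
time_s: 6.72
eef_pos: [0.4035, -0.1505, 0.3573]
tcp_rot: [180.0, 0.0, -170.9]
contact_force: [1.0, 0.0, 0.7]
opening: 0.0199
t 6.72 W [ 0.4028 -0.1519  0.306 ] shift [ 0.9 -1.3 51.3] tool turn rad 0.002 pos [ 0.4035 -0.1505  0.3573] [ 1.7999e+02  1.0000e-02 -1.7093e+02] F [1.  0.  0.7] q [ -30.    1.   97.    0.   82. -129.]
```

View pics/scene4z.png

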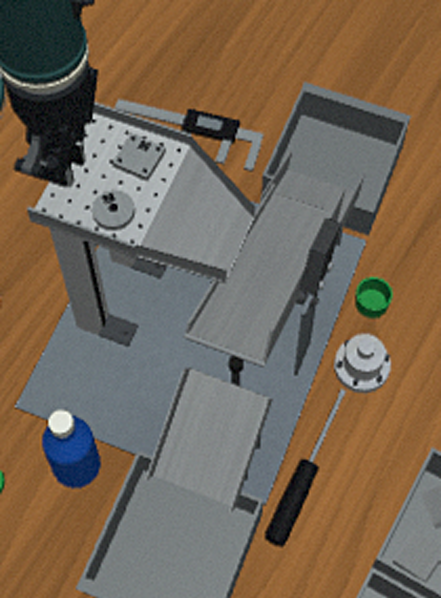

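View pics/wrist4.png

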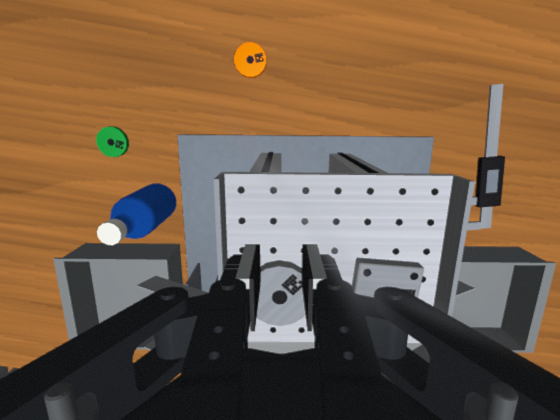

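Fingers 20 mm open, centred on the disc (disc centre ≈(280,297)) with the plate clear to the right. Lower behind the disc, gently.

```bash
python3 -m inch '[[[1,-1,20,0,20],[1,-1,36,0,20],[1,-1,42,0,20],[1,-1,46,0,20],[1,-1,48,0,20],[1,-1,48,0,20],[1,-1,48,0,20]]]'
python3 - <<'E'
from h import *
a=[cv2.imwrite(f"pics/{n}5.png",read_camera(n)[:,:,::-1]) for n in ("scene","wrist")]
a=cv2.imread("pics/scene5.png"); cv2.imwrite("pics/scene5z.png",cv2.resize(a[135:275,150:310],None,fx=4,fy=4,interpolation=cv2.INTER_CUBIC))
E
```

```text
time_s: 7.7
eef_pos: [0.4021, -0.1523, 0.3096]
tcp_rot: [-180.0, 0.0, -171.0]
contact_force: [0.0, 0.3, -0.3]
opening: 0.0203
```

View pics/scene5z.png

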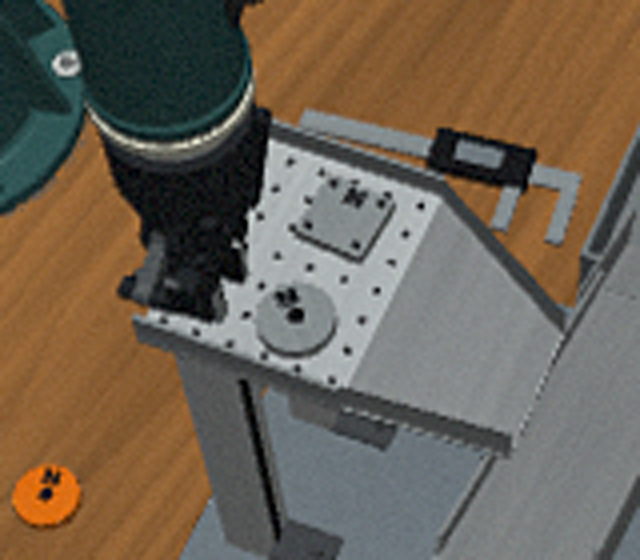

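View pics/wrist5.png

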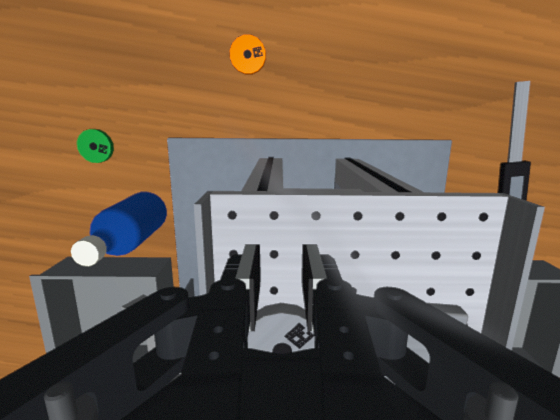

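No contact yet; ease down 3 mm more.

```bash
python3 -m inch '[[[0,0,1,0,20],[0,0,2,0,20],[0,0,2,0,20]]]'; python3 -m inch '[[[0,0,1,0,20],[0,0,1,0,20]]]'
```

```text
time_s: 8.18
eef_pos: [0.4018, -0.1522, 0.3072]
tcp_rot: [180.0, -0.0, -171.0]
contact_force: [-0.7, 0.3, -0.4]
opening: 0.0201
time_s: 8.43
eef_pos: [0.4018, -0.1522, 0.3062]
tcp_rot: [180.0, -0.0, -171.0]
contact_force: [-0.0, 1.0, -0.4]
opening: 0.0201
```

Tips ≈1–4 mm above the ledge, within the disc's height. Push forward.

```bash
python3 -m inch '[[[-4,0,0,0,20],[-8,0,0,0,20],[-11,0,0,0,20],[-14,0,0,0,20],[-17,0,0,0,20],[-20,0,0,0,20],[-24,0,0,0,20],[-28,0,0,0,20],[-32,0,0,0,20],[-36,0,0,0,20],[-40,0,0,0,20],[-40,0,0,0,20]]]';  python3 - <<'E'
from h import *
a=[cv2.imwrite(f"pics/{n}6.png",read_camera(n)[:,:,::-1]) for n in ("scene",)]
a=cv2.imread("pics/scene6.png"); cv2.imwrite("pics/scene6z.png",cv2.resize(a[135:275,150:310],None,fx=4,fy=4,interpolation=cv2.INTER_CUBIC))
E
```

```text
time_s: 9.93
eef_pos: [0.4418, -0.1459, 0.3063]
tcp_rot: [-180.0, 0.0, -171.0]
contact_force: [0.2, -0.2, 0.2]
opening: 0.0205
```

View pics/scene6z.png

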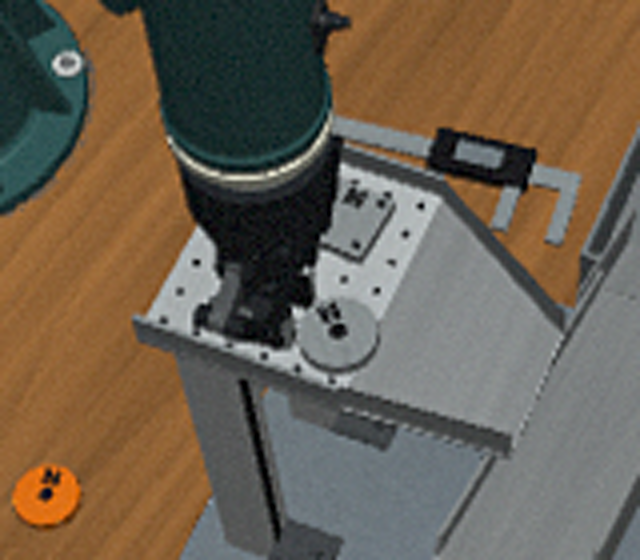

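The disc (zoomed (340,333)) moves flat and straight and the plate is still. Keep pushing until it goes over.

```bash
python3 -m inch '[[[-4,0,0,0,20],[-8,0,0,0,20],[-12,0,0,0,20],[-15,0,0,0,20],[-18,0,0,0,20],[-21,0,0,0,20],[-24,0,0,0,20],[-24,0,0,0,20],[-24,0,0,0,20]]]';  python3 - <<'E'
from h import *
a=[cv2.imwrite(f"pics/{n}7.png",read_camera(n)[:,:,::-1]) for n in ("scene",)]
a=cv2.imread("pics/scene7.png"); cv2.imwrite("pics/scene7z.png",cv2.resize(a[115:400,170:380],None,fx=2.1,fy=2.1,interpolation=cv2.INTER_CUBIC))
E
```

```text
time_s: 11.1
eef_pos: [0.4651, -0.1421, 0.3063]
tcp_rot: [-180.0, -0.0, -171.0]
contact_force: [1.2, -0.0, -0.3]
opening: 0.0199
```

View pics/scene7z.png

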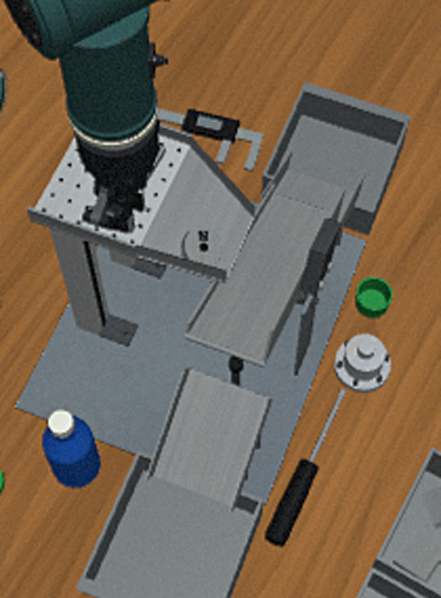

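The disc is sliding by itself on the feed chute at zoomed (203,243). Back off and up, giving it time.

```bash
python3 -m inch '[[[8,0,0,0,20],[15,0,0,0,20],[15,0,-30,0,20],[15,0,-60,0,20],[15,0,-90,0,20],[15,0,-90,0,20],[15,0,-90,0,20],[15,0,-90,0,20]]]';  python3 - <<'E'
from h import *
a=[cv2.imwrite(f"pics/{n}8.png",read_camera(n)[:,:,::-1]) for n in ("scene","top")]
a=cv2.imread("pics/scene8.png"); cv2.imwrite("pics/scene8z.png",cv2.resize(a[115:400,170:380],None,fx=2.1,fy=2.1,interpolation=cv2.INTER_CUBIC))
a=cv2.imread("pics/top8.png"); cv2.imwrite("pics/top8z.png",cv2.resize(a[130:290,155:435],(800,457),interpolation=cv2.INTER_CUBIC))
E
```

```text
time_s: 12.15
eef_pos: [0.4495, -0.1442, 0.395]
tcp_rot: [179.9, -0.1, -171.0]
contact_force: [-0.2, 0.6, -1.3]
opening: 0.0199
```

View pics/scene8z.png

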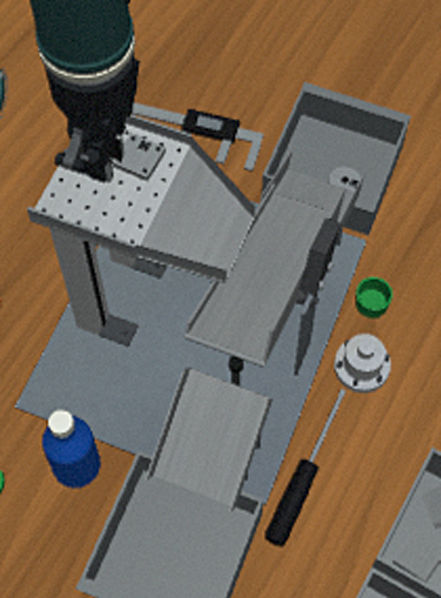

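View pics/top8z.png

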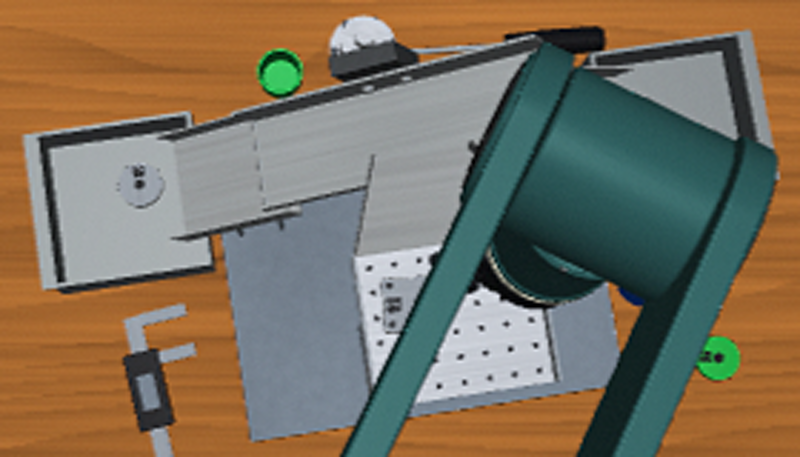

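The disc lies in the left bin (top zoom (140,185)), and the plate is at its old place (left edge still at ~(385,305)). I'll wait briefly and check that it rests.

```bash
python3 -m inch '[[[0,0,-20,0,20],[0,0,-20,0,20],[0,0,-20,0,20],[0,0,-20,0,20],[0,0,-20,0,20],[0,0,-20,0,20]]]';  python3 - <<'E'
from h import *
b=read_camera("top")[:,:,::-1]; s=read_camera("scene")[:,:,::-1]
for n,x,y in(("top8",b,(150,130,275,240)),("scene8",s,(215,160,380,400))):
    o=cv2.imread(f"pics/{n}.png"); d=cv2.absdiff(o,np.ascontiguousarray(x))[y[1]:y[3],y[0]:y[2]].max(2)
    print(n,(d>40).sum())
s0=cv2.imread("pics/scene0.png"); d=cv2.absdiff(s0,np.ascontiguousarray(s)).max(2)
cv2.imwrite("pics/diff9.png",(d>40).astype("uint8")*255); cv2.imwrite("pics/scene9.png",s)
E
```

```text
time_s: 13.0
eef_pos: [0.4502, -0.1445, 0.4161]
tcp_rot: [180.0, -0.0, -171.0]
contact_force: [1.2, 0.3, -0.4]
opening: 0.0199
top8 0
scene8 174
```

View pics/diff9.png

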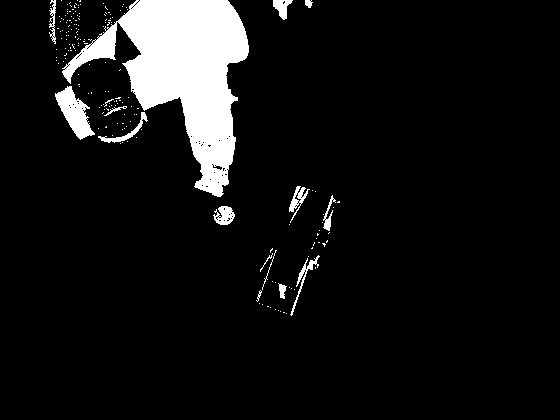

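The only differences from the start are the arm, the disc's old place and the gate; the disc in the left bin is at rest. Hand in.

```bash
python3 -c "
from plant import workorder; print(workorder.finish_job())"
```

```text
the job is handed in; nothing more can be done
None
```

The disc is in the left bin and the job is handed in, at about 13 s of the 46 s allowed. I pressed down the gate's raised left end with the closed fingers until it fell to its other stop. Then I pushed the disc flat off the ledge, and it slid by itself down the feed chute, the gate and the left chute into the bin.

**Disc:** two top-camera pictures about 0.8 s apart show it lying still in the left bin.

**Everything else:** compared with the first scene picture, only the arm, the disc's old place and the gate had changed. The plate and the loose items on the bench had not moved.

**Forces and contact:** the wrist force readings at the end of each move stayed below about 2 N, which is only noise. At hand-in the gripper was clear of everything, about 0.1 m above the ledge.

None of the checks failed or disagreed.

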